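Fit a wafer chuck to the spin coater's spindle

ROBOT

A 6-joint arm with a two-finger parallel gripper is mounted at the origin on the work surface. World frame = base frame: x ahead of the robot, y to its left, z up, the work surface at z = 0. Lengths are in m, angles in degrees, forces in N, time in s.
With the tool pointing down it reaches from about 0.275 to 0.875 m from the base axis. Payload 12.5 kg.
Tool frame: the origin (TCP) lies at the very end of the fingers, on their centre line; the grasp point (between the pads) lies behind it (ctrl.hold_point_z is the z of the grasp point in the tool frame, in m); z points along the fingers, y is the direction in which the jaws open and shut (so a half turn about z gives the same grasp; the last joint's range is limited). The gripper opens to 85 mm and grips with 20 to 120 N. Pads are 22 mm wide; open, the fingers measure 114 mm over their backs; the gripper's body (76 mm by 85 mm) begins 54 mm behind the grasp point. The pads swing forward as they close: fully open they stand 13 mm farther back than shut.
Start: joints at [61.158, 20.094, 94.641, -0, 65.266, -4.847], TCP at [0.224, 0.502, 0.231] pointing down, gripper open.
Joint ranges: [-157.81, 157.81], [-45, 120.19], [0.68, 151.7], [-89.99, 269.99], [4.06, 180], [-164.3, 164.3]. Speed limits (degrees/s): [127.2, 127.2, 159.86, 180, 180, 180].

INTERFACE

Orientations are given as a 3x3 rotation matrix whose columns are the frame's x, y, z axes.
In Python, from station import ctrl, eyes, order gives the robot as it stands. The module is installed in compiled form; this text tells all that it offers.
- The arm moves only by the tool drive_tool, never from a script. Its argument "series" is a list of rows, each an object with "travel": the shift along the world's x, y, z normalised to -1 to 1, where 1 is 50 cm, a list of three; "twist": the turn about the world's z normalised to -1 to 1, where 1 is pi/4 rad. In form: [{"travel": [tx, ty, tz], "twist": twist}, ...]. A call has 1 to 20 rows; each row shifts and turns the pose as measured when the row begins; what a row does not reach is not made up. A row lasts 1/8 s, in which the tool goes at most 62.5 mm and 10.7 degrees, less where a joint would pass 70% of its speed; a pose out of reach is approached as far as the arm can. A call with a number of a shift or a turn outside -1 to 1 is refused whole. A call with a gripper value outside its range is refused whole. "jaw" is the opening, from -1 (shut) to 1 (fully open), set as the call begins (left out, the last holds). The fingers move at their own pace and stop on an object; the grip force is fixed at half the most. Time passes only in rows, so rows that do not move let the fingers close. It gives the time, the measured TCP pose, the force and the opening at its end, in the units of the state.
- ctrl.get_obs(): the state, without advancing time (a new reading comes with each control period).
- eyes.get_image(name): name is "side" or "top"; returns a dict with "image" (420x560x3 uint8, red, green, blue), "intrinsics" (3x3 intrinsics, pixels), "R" (3x3) and "t" (3): a world point X has camera coordinates R X + t. Camera axes: x right, y down, z forward; pixel columns grow to the right and rows downward; lengths in m; the calibration is good to about 2 mm. A picture is of the moment at which its call begins. There is no depth.
- order.hand_in(): hands the job in, once; it reports no verdict.
The state is a dict: "t": time; "joint_pos": joint angles; "qvel": joint speeds; "joint_efforts": joint torques, N m; "eef_pos": TCP position; "tool_rot": TCP orientation; "ft_force": force on the tool from outside, world axes, zero at the start; "ft_torque": the same for the moment, N m; "grip_width": opening from 0.0 (shut) to 1.0 (fully open).
Only numpy, scipy, OpenCV 4.12 (cv2) and the standard library are available. Lean on these libraries where they do the work, as an engineer would, in place of code of your own. Each camera call takes 0.05 s, during which the arm holds its last target.

TASK

Take the middle-sized of the three steel wafer chucks out of the rack and fit it to the spin coater: stand its D-section stem in the spindle and, with only a light push, turn it until the flat finds its place and the chuck sinks fully home. Then turn the seated chuck, spindle and all, until its index line points at the mark on the front of the bowl, and let go. Be gentle with the spindle, do not drop the chuck in, and leave the other two chucks standing in the rack.

Things in the scene. Friction and masses are not known exactly. Their poses are not given: they have to be found in the camera images.
- chuck_medium: Chuck to fit: steel, 300 g, 54 mm tall. Upwards: stem 26 mm long, 18 mm dia with one flat 3.5 mm off the axis (D section); hub 30 mm dia, 12 tall; disc 44 mm dia, 16 thick. Stands upright in a rack hole, hub on the rack, yaw within 60 deg of 0. Origin on the axis at the stem's foot, z up: disc 38 to 54 mm above it. The flat runs the whole stem and faces the chuck's own -x.
- index_line (a point): Outer end of the dark index line on the medium chuck's disc, 22 mm out from the axis and 54 mm above the stem's foot, on the side of the flat (the chuck's -x). The line is 9 mm long and runs over the rim. Moves with the chuck.
- chuck_small: The small chuck, like the medium one but with a disc of 32 mm dia; stays in the rack. Origin at the foot of its stem.
- chuck_large: The large chuck, like the medium one but with a disc of 62 mm dia; stays in the rack. Origin at the foot of its stem.
- rack: Fixed white block 90 (x) x 290 (y) x 40 mm tall; cheeks at its ends 46 mm tall, 308 mm over all. Three blind holes, 22 mm dia, 32 deep, in a row along its y, 95 mm apart, the middle one at its centre; a chuck stands in each, in any order. Under each disc's rim 12 mm are free above the block. Raise a stem 26 mm to clear it. Origin: centre of the underside.
- coater: Fixed bench spin coater: white housing 300 (x) x 320 (y) x 150 mm tall; front panel on its own -x side, knob to 175 mm from the axis. Open round bowl in the top, 200 mm inside dia, floor at 60 mm, lip at 154 mm; lid hinge blocks at the rear edge to 164 mm. Dark front mark on the deck at its -x. Origin on the spindle's axis at bench height, z up.
- spindle_top (a point): Centre of the spindle's upper face, 100 mm above the bench on the coater's axis; has the coater's axes and does not turn with the spindle. The spindle is a steel post of 44 mm dia in the bowl's middle; a dome 92 mm wide, to 70 mm above the bench, surrounds its foot. Push or knock the chuck on it with less than 40 N. A chuck fully home has its origin 26 mm below this point.
- bore (a point): Where the D bore begins, 5.5 mm below spindle_top on the axis. Above it: cone from 24 to 19 mm dia over 2.5 mm, then round, 19 mm dia. Below: D bore 19 mm dia, flat 4.1 mm off the axis, to 28 mm below the face. An unmatched stem's foot rests here; flats match within some 5 deg, then it sinks. Spindle friction 0.09 N m: pressing over about 15 N drags it along. It stays where left.
- front_mark (a point): Middle of the dark mark, 26 x 3 mm, on the coater's deck in front of the bowl, 130 mm from the axis at the coater's -x. At the start the spindle's flat (and the scribed line on its face) points 17 to 109 deg anticlockwise, seen from above, of this mark, so the stem fits at a yaw 0.3 to 1.9 rad above the coater's; the exact angle is not reported.
Not all that is in view belongs to the job. Leave any yellow look-alike of the chuck_medium alone.

How it is judged (in metres and radians):
On the way, in this order (a step that is already met when the one before it is completed fails the run):
1. the middle-sized chuck is lifted clear of the rack (z of chuck_medium in the frame of rack above 0.045 m), for 0.1 s.
2. its stem has found the D bore of the spindle and sunk fully home (horizontal distance between chuck_medium and spindle_top below 0.003 m and z of chuck_medium in the frame of spindle_top below -0.0235 m and angle between chuck_medium's own z axis and vertical below 0.07 rad), for 0.2 s.
At the end, for the whole second after the job is handed in: The middle-sized chuck sits upright in the spindle (within 2.5 mm of fully down and 3 mm of the axis), its index line points at the coater's front mark within 8 degrees, it is let go and at rest, and the other two chucks are in the rack within 15 mm of where they stood (all of step 2 and angle between the x axis of chuck_medium and the x axis of coater, either way round below 0.14 rad and x of index_line in the frame of coater below -0.015 m and linear speed of chuck_medium below 0.02 m/s and angular speed of chuck_medium below 0.2 rad/s and distance of each of chuck_small, chuck_large from where it was at the start of the episode below 0.015 m); the robot touches nothing.
It fails at once if the spindle or coater is pushed or knocked with the chuck with more than 40 N (contact force between chuck_medium and coater above 40 N).
It fails at once if another chuck is taken out of the rack or knocked over (distance of any of chuck_small, chuck_large from where it was at the start of the episode above 0.015 m).
It also fails if it takes over 72 s, if anything falls off the work surface, if the arm or the gripper's body presses on something with over 40 N, if the wrist force passes 120 N, or if a joint passes its speed limit or range.

## Working session

There is one attempt and no reset: what is moved stays moved. The work goes in short steps, Python scripts to look and compute and a tool call to move; the robot and the scene stay as the last step left them, time stands still between calls to the robot, and variables do not carry over. Pictures are saved under pics/ and viewed, and the job is handed in when it is done.

Besides the shell and the picture viewer there is one more tool, called after "Emit:" by a JSON object that holds its "op" and its "data", one argument or row to a line. drive_tool: Moves the arm, as the interface text tells. Scaled input: -1 to 1 covers 50 cm each way for a shift and pi/4 rad each way for a turn. Its arguments: {"type":"object","properties":{"series":{"type":"array"},"jaw":{"type":"number"}},"required":["series"]}

```bash
mkdir -p pics
cat > h.py <<'E'
import numpy as np,cv2
from station import ctrl,eyes,order
def snap(n,f):
    d=eyes.get_image(n); cv2.imwrite('pics/'+f,cv2.cvtColor(d['image'],cv2.COLOR_RGB2BGR))
    np.savez('pics/'+f[:-4]+'.npz',**{k:np.array(v) for k,v in d.items()}); return d
def load(f): return np.load('pics/'+f+'.npz')
def ray(d,u,v,z):
    K,R,t=[np.array(d[k],float) for k in('intrinsics','R','t')]
    c=-R.T@t; r=R.T@np.linalg.solve(K,[u,v,1.]); return c+r*(z-c[2])/r[2]
def proj(d,X):
    K,R,t=[np.array(d[k],float) for k in('intrinsics','R','t')]
    p=K@(R@np.array(X)+t); return p[:2]/p[2]
E
python3 - <<'E'
from h import *
for n in('top','side'):
    d=snap(n,n+'0.png'); print(n,-d['R'].T@d['t'],d['intrinsics'][0][0],d['R'][2])
o=ctrl.get_obs(); print({k:np.round(v,3) for k,v in o.items()}, ctrl.hold_point_z)
E
```

```text
top [ 0.41637518 -0.04268373  1.00837219] 461.1923170859077 [ 0.14557907 -0.0154147  -0.98922653]
side [ 0.49182779 -0.67298934  0.61239125] 379.64878662887116 [ 0.06225882  0.78845336 -0.61193557]
{'t': np.float64(0.1), 'joint_pos': array([ 6.1157e+01,  2.0122e+01,  9.4672e+01,  2.0000e-03,  6.5264e+01,
       -4.8460e+00]), 'qvel': array([-0.019, -0.039, -0.091,  0.02 ,  0.024,  0.031]), 'joint_efforts': array([ 1.0000e-03, -5.0684e+01, -2.9187e+01, -0.0000e+00,  3.0000e-03,
        0.0000e+00]), 'eef_pos': array([0.224, 0.502, 0.231]), 'tool_rot': array([[-0.914,  0.407, -0.001],
       [ 0.407,  0.914, -0.001],
       [ 0.   , -0.001, -1.   ]]), 'ft_force': array([-0.427, -0.259, -0.103]), 'ft_torque': array([ 0.025, -0.018,  0.026]), 'grip_width': np.float64(0.997)} -0.0187
```

View pics/top0.png

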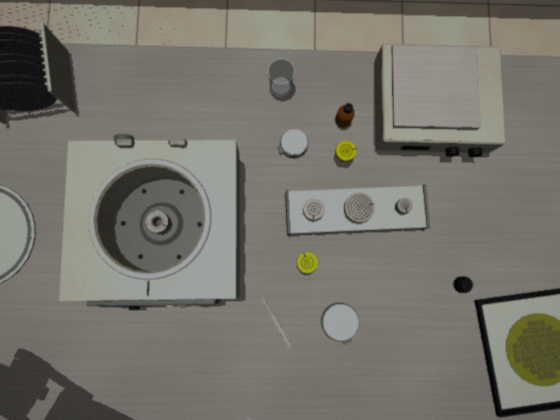

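View pics/side0.png

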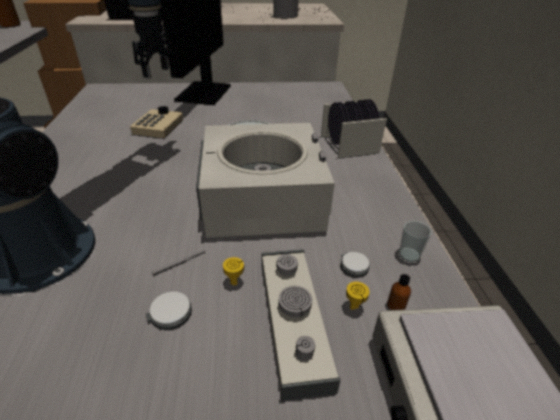

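The top view has +x up and +y left. The rack shows discs at about (314,209) medium, (360,208) large and (404,206) small. The coater spindle is near (157,222) and the front mark near (148,287). Next I'll zoom in.

Run:
```python
import cv2,numpy as np
a=cv2.imread('pics/top0.png')
c1=cv2.resize(a[185:235,285:345],None,fx=8,fy=8,interpolation=cv2.INTER_CUBIC)
c2=cv2.resize(a[197:247,127:187],None,fx=8,fy=8,interpolation=cv2.INTER_CUBIC)
c=np.hstack([c1,c2]); c=cv2.resize(c,(800,333)); c=cv2.convertScaleAbs(c,alpha=1.5)
c3=cv2.resize(a[130:310,55:245],None,fx=3,fy=3)[:, :570]
cv2.imwrite('pics/z1.png',c); cv2.imwrite('pics/z2.png',c3)
```

```text
(no output)
```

View pics/z1.png

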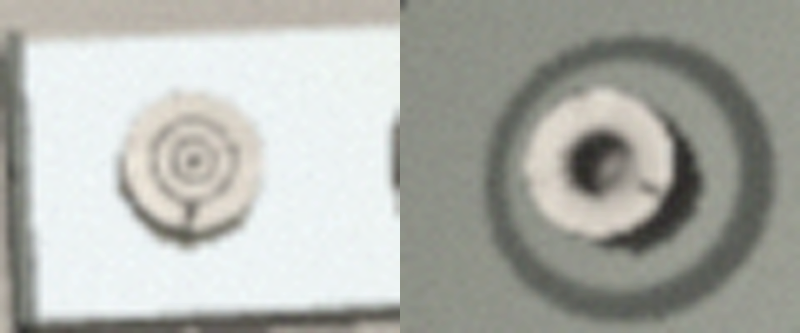

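View pics/z2.png

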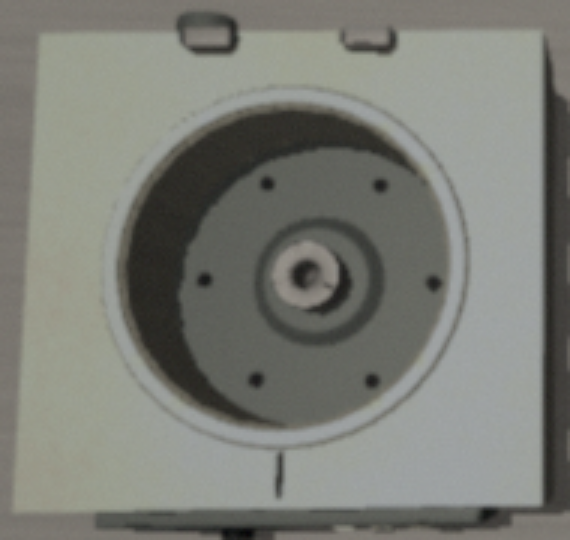

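```bash
cat > m.py <<'E'
from h import *
d=load('top0'); im=d['image']; hsv=cv2.cvtColor(im,cv2.COLOR_RGB2HSV).astype(int)
a=im.astype(int)
def px(zx,zy,ox,oy): return ox+zx/6.667-.44+0, oy+zy/6.667-.44
# chuck centre & line
for nm,z,ox,oy,c,l in(('chuck',.068,285,185,(192,161),(190,213)),('chuckdot',.068,285,185,(194,160),(190,213)),('spin',.1,127,197,(600-400,163),(650-400,187))):
    C=ray(d,*px(*c,ox,oy),z);L=ray(d,*px(*l,ox,oy),z); v=L-C
    print(nm,C,L,np.linalg.norm(v),'dir deg',np.degrees(np.arctan2(v[1],v[0])))
# blob: spindle face
def blob(mask,r):
    n,lab,st,cen=cv2.connectedComponentsWithStats(mask.astype(np.uint8)); return [(st[i],cen[i]) for i in range(1,n) if st[i][4]>r]
sub=im[197:247,127:187].astype(int); m=(sub[...,0]>sub[...,2]+8)&(sub[...,0]>120)
print(np.round(sub[25,20:45]).tolist()[::3])
cs,_=cv2.findContours(m.astype(np.uint8),cv2.RETR_EXTERNAL,cv2.CHAIN_APPROX_NONE)
for c in cs:
    if len(c)>30:
        e=cv2.fitEllipse(c); print('spin ell',e); print(ray(d,e[0][0]+127,e[0][1]+197,.1), 'dia',e[1][0]/461*.9)
sub=im[185:235,285:345].astype(int); m=(sub[...,0]>sub[...,2]+6)&(sub[...,0]>110); print(sub[24,15:40].tolist()[::3])
m=(m.astype(np.uint8)); m=cv2.morphologyEx(m,cv2.MORPH_OPEN,np.ones((3,3)))
m[:8]=0
cs,_=cv2.findContours(m,cv2.RETR_EXTERNAL,cv2.CHAIN_APPROX_NONE)
for c in cs:
    if len(c)>30:
        e=cv2.fitEllipse(c); print('med ell',e); print(ray(d,e[0][0]+285,e[0][1]+185,.068))
# front mark
g=cv2.cvtColor(im,cv2.COLOR_RGB2GRAY); s=g[278:297,138:160]; m=s<90
ys,xs=np.nonzero(m); print('mark px',xs.min()+138,xs.max()+138,ys.min()+278,ys.max()+278)
P=np.array([ray(d,x+138,y+278,.15) for x,y in zip(xs,ys)]); print(P.mean(0),P.min(0),P.max(0))
u,S,V=np.linalg.svd(P[:,:2]-P[:,:2].mean(0)); print('mark dir',V[0],np.degrees(np.arctan2(V[0][1],V[0][0])))
# lip: fit ellipse
E
python3 m.py
```

```text
chuck [ 0.56109913 -0.12800337  0.068     ] [ 0.54483036 -0.12750356  0.068     ] 0.016276443720282308 dir deg 178.24030193226528
chuckdot [ 0.56142552 -0.12862158  0.068     ] [ 0.54483036 -0.12750356  0.068     ] 0.016632772122307196 dir deg 176.14581340251914
spin [0.52511602 0.18482876 0.1       ] [0.51826589 0.16969635 0.1       ] 0.01661066265876398 dir deg -114.35528477570348
[[141, 137, 130], [132, 128, 120], [39, 38, 34], [53, 51, 47], [87, 86, 82], [114, 111, 107], [139, 135, 127], [49, 47, 46], [61, 61, 56]]
spin ell ((29.193004608154297, 24.06947898864746), (18.37125015258789, 19.579299926757812), 36.42335510253906)
[0.52498068 0.18554026 0.1       ] dia 0.03586578120895684
[[155, 159, 160], [121, 118, 114], [152, 149, 140], [151, 147, 140], [133, 129, 123], [129, 125, 118], [147, 142, 135], [145, 140, 135], [156, 154, 153]]
med ell ((28.447568893432617, 23.54935073852539), (18.4050235748291, 19.61486053466797), 100.6149673461914)
[ 0.56143613 -0.12818504  0.068     ]
mark px 147 148 281 294
[0.39531921 0.18154599 0.15      ] [0.3847903  0.18046685 0.15      ] [0.40824161 0.18271107 0.15      ]
mark dir [-0.99983742  0.01803124] 178.96683031005006
```

Medium chuck is at (0.561,-0.128) with the index line towards about 177° (yaw ≈ -3°). The spindle is at (0.525,0.185) with the scribe at about -114°. The mark lies 0.1295 m from the axis (expected 0.130), so the coater yaw is about 1.5°, and the scribe is 64° from the mark, inside the stated range. Moving above the chuck with the jaw axis along x.

Emit:
{"op": "drive_tool", "data": {
  "series": [
    {"travel": [0.052,-0.097,0],"twist": -0.113},
    {"travel": [0.052,-0.097,0],"twist": -0.113},
    {"travel": [0.052,-0.097,0],"twist": -0.113},
    {"travel": [0.052,-0.097,0],"twist": -0.113},
    {"travel": [0.052,-0.097,0],"twist": -0.113},
    {"travel": [0.052,-0.097,0],"twist": -0.113},
    {"travel": [0.052,-0.097,0],"twist": -0.113},
    {"travel": [0.052,-0.097,0],"twist": -0.113},
    {"travel": [0.052,-0.097,0],"twist": -0.113},
    {"travel": [0.052,-0.097,0],"twist": -0.113},
    {"travel": [0.052,-0.097,0],"twist": -0.113},
    {"travel": [0.052,-0.097,0],"twist": -0.113},
    {"travel": [0.052,-0.097,0],"twist": -0.113},
    {"travel": [0,0,0],"twist": 0}
  ],
  "jaw": 1
}}

```text
t: 1.85
eef_pos: [0.5669, -0.1509, 0.2277]
tool_rot: [[0.039, 0.999, -0.004], [0.999, -0.039, 0.001], [0.001, -0.004, -1.0]]
ft_force: [-1.0, 0.1, 0.3]
grip_width: 1.001
```

Emit:
{"op": "drive_tool", "data": {
  "series": [
    {"travel": [-0.011,0.046,-0.06],"twist": 0.05},
    {"travel": [0,0,-0.08],"twist": 0},
    {"travel": [0,0,-0.08],"twist": 0},
    {"travel": [0,0,0],"twist": 0},
    {"travel": [0,0,0],"twist": 0}
  ]
}}

```text
t: 2.48
eef_pos: [0.5601, -0.1249, 0.1162]
tool_rot: [[-0.005, 1.0, -0.004], [1.0, 0.005, 0.002], [0.002, -0.004, -1.0]]
ft_force: [0.3, -1.0, 1.1]
grip_width: 0.998
```

Run:
```python
from h import *
snap('side','side1.png');snap('top','top1.png');o=ctrl.get_obs();print(o['eef_pos'],o['tool_rot'],o['qvel'])
a=cv2.imread('pics/side1.png');cv2.imwrite('pics/s1z.png',cv2.resize(a[200:400,200:400],None,fx=3,fy=3))
```

```text
[ 0.56017188 -0.12503282  0.11629987] [[-0.00466883  0.99998352 -0.00334197]
 [ 0.99998807  0.0046736   0.00141857]
 [ 0.00143417 -0.00333531 -0.99999341]] [-0.19437689  0.02097401 -0.07245923 -0.17423759 -0.3591977   0.07065253]
```

View pics/s1z.png

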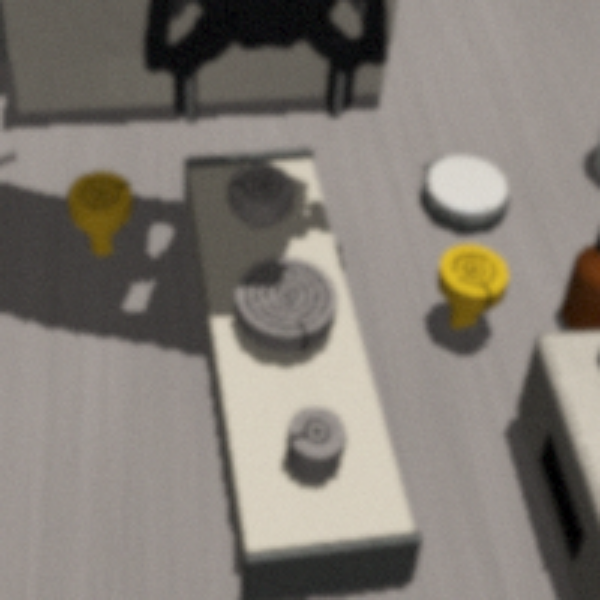

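View pics/top1.png

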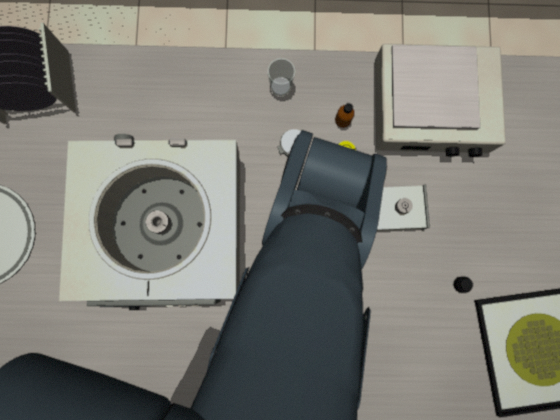

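The side view shows the fingers straddling the rack line behind and above the medium disc, and the medium chuck stands at the far end at about (288,265) in the full picture. I'll check its position against the first side view.

Run:
```python
from h import *
d=load('side0');im=d['image']
print('pred',proj(d,(.5612,-.1282,.068)),'spin',proj(d,(.525,.1853,.1)))
a=cv2.cvtColor(im,cv2.COLOR_RGB2BGR)
z=cv2.resize(a[245:290,265:310],None,fx=12,fy=12,interpolation=cv2.INTER_CUBIC)
for an in range(0,360,10):
    p=proj(d,(.5612+.022*np.cos(np.radians(an)),-.1282+.022*np.sin(np.radians(an)),.068)); cv2.circle(z,(int((p[0]-265+.5)*12),int((p[1]-245+.5)*12)),2,(0,0,255),-1)
z2=cv2.resize(a[150:190,240:290],None,fx=12,fy=12,interpolation=cv2.INTER_CUBIC)
for an in range(0,360,10):
    p=proj(d,(.525+.022*np.cos(np.radians(an)),.1853+.022*np.sin(np.radians(an)),.1)); cv2.circle(z2,(int((p[0]-240+.5)*12),int((p[1]-150+.5)*12)),2,(0,0,255),-1)
z2=cv2.copyMakeBorder(z2,0,540-480,0,0,cv2.BORDER_CONSTANT)
o=np.hstack([z,z2]);cv2.imwrite('pics/chk.png',cv2.resize(o,(800,int(540*800/o.shape[1]))))
```

```text
pred [286.43223115 261.38859782] spin [261.85694934 168.09752515]
```

View pics/chk.png

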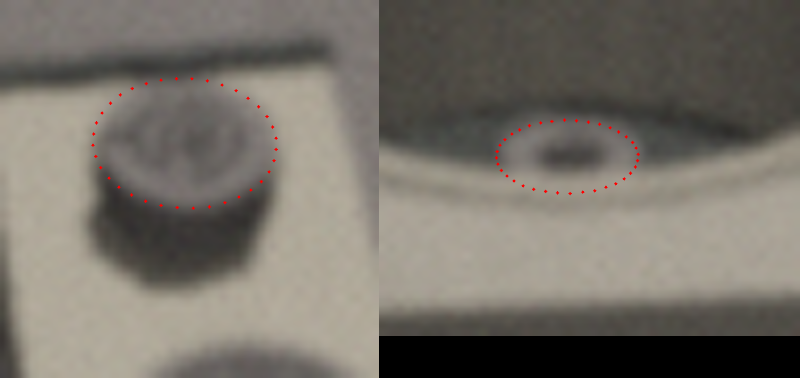

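The two views agree to about 1 mm. Descending to grasp height.

Emit:
{"op": "drive_tool", "data": {
  "series": [
    {"travel": [0.002,-0.006,-0.05],"twist": 0},
    {"travel": [0,0,-0.05],"twist": 0},
    {"travel": [0,0,-0.03],"twist": 0},
    {"travel": [0,0,0],"twist": 0},
    {"travel": [0,0,0],"twist": 0}
  ]
}}

```text
t: 3.2
eef_pos: [0.5647, -0.1291, 0.0562]
tool_rot: [[-0.005, 1.0, 0.007], [1.0, 0.005, -0.002], [-0.002, 0.007, -1.0]]
ft_force: [0.5, -0.0, -0.1]
grip_width: 0.999
```

Emit:
{"op": "drive_tool", "data": {
  "series": [
    {"travel": [-0.005,0.002,-0.01],"twist": 0},
    {"travel": [0,0,-0.01],"twist": 0},
    {"travel": [0,0,0],"twist": 0},
    {"travel": [0,0,0],"twist": 0}
  ]
}}

```text
t: 3.7
eef_pos: [0.5627, -0.1282, 0.047]
tool_rot: [[-0.005, 1.0, 0.009], [1.0, 0.005, -0.002], [-0.002, 0.009, -1.0]]
ft_force: [-0.8, -0.1, -0.0]
grip_width: 0.997
```

Emit:
{"op": "drive_tool", "data": {
  "series": [
    {"travel": [-0.003,0,-0.002],"twist": 0},
    {"travel": [0,0,0],"twist": 0},
    {"travel": [0,0,0],"twist": 0}
  ]
}}

```text
t: 4.08
eef_pos: [0.5612, -0.1282, 0.0461]
tool_rot: [[-0.005, 1.0, 0.009], [1.0, 0.005, -0.002], [-0.002, 0.009, -1.0]]
ft_force: [0.3, 0.7, 0.3]
grip_width: 0.996
```

Emit:
{"op": "drive_tool", "data": {
  "series": [
    {"travel": [0,0,0],"twist": 0},
    {"travel": [0,0,0],"twist": 0},
    {"travel": [0,0,0],"twist": 0},
    {"travel": [0,0,0],"twist": 0},
    {"travel": [0,0,0],"twist": 0},
    {"travel": [0,0,0],"twist": 0},
    {"travel": [0,0,0],"twist": 0},
    {"travel": [0,0,0],"twist": 0}
  ],
  "jaw": -1
}}

```text
t: 5.08
eef_pos: [0.5613, -0.1283, 0.0466]
tool_rot: [[-0.005, 1.0, 0.009], [1.0, 0.005, -0.002], [-0.003, 0.009, -1.0]]
ft_force: [-0.8, -0.0, 1.3]
grip_width: 0.491
```

Run:
```python
from h import *
snap('side','side2.png');o=ctrl.get_obs();print(o['eef_pos'],o['tool_rot'],o['grip_width'],o['ft_force'],o['qvel'])
a=cv2.imread('pics/side2.png');cv2.imwrite('pics/s2z.png',cv2.resize(a[180:320,220:380],None,fx=4,fy=4))
```

```text
[ 0.56133303 -0.12828733  0.04663999] [[-0.00507878  0.99994661  0.00899917]
 [ 0.99998381  0.00510165 -0.00252034]
 [-0.00256611  0.00898623 -0.99995633]] 0.4951332099707426 [-0.09170646  0.09220489  1.04033082] [ 0.05029296 -0.00271475 -0.01825994  0.03359051 -0.00535326  0.04773285]
```

View pics/s2z.png

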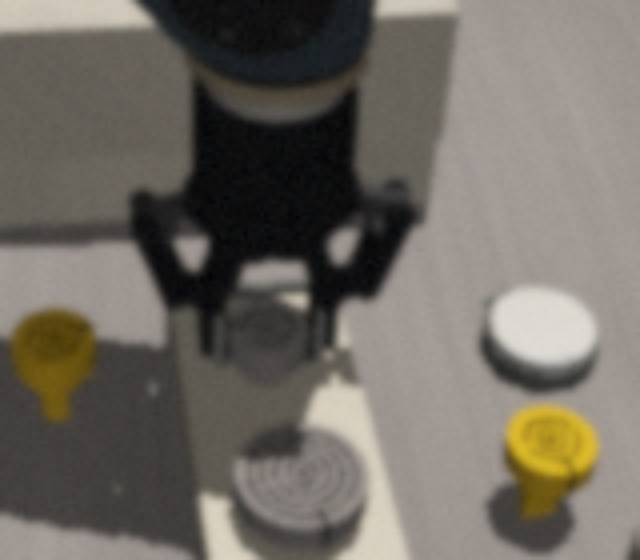

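The disc is held between the pads: opening 0.495, about 42 mm. Lifting.

Emit:
{"op": "drive_tool", "data": {
  "series": [
    {"travel": [0,0,0.02],"twist": 0},
    {"travel": [0,0,0.04],"twist": 0},
    {"travel": [0,0,0.06],"twist": 0},
    {"travel": [0,0,0.08],"twist": 0},
    {"travel": [0,0,0.08],"twist": 0},
    {"travel": [0,0,0.08],"twist": 0},
    {"travel": [0,0,0.05],"twist": 0},
    {"travel": [0,0,0],"twist": 0},
    {"travel": [0,0,0],"twist": 0}
  ]
}}

```text
t: 6.25
eef_pos: [0.5583, -0.1273, 0.2589]
tool_rot: [[-0.005, 1.0, 0.005], [1.0, 0.005, -0.001], [-0.001, 0.005, -1.0]]
ft_force: [-0.1, -1.0, -2.9]
grip_width: 0.491
```

Run:
```python
from h import *
snap('side','side3.png');o=ctrl.get_obs();print(o['eef_pos'],o['tool_rot'],o['grip_width'],o['ft_force'])
a=cv2.imread('pics/side3.png');cv2.imwrite('pics/s3z.png',cv2.resize(a[130:350,180:380],None,fx=2.7,fy=2.7))
```

```text
[ 0.55830836 -0.12728612  0.25889706] [[-0.0050682   0.99997263  0.00539   ]
 [ 0.99998631  0.00507514 -0.00127446]
 [-0.00130178  0.00538347 -0.99998466]] 0.4905411783085507 [ 0.29484857  0.0543368  -2.80776061]
```

View pics/s3z.png

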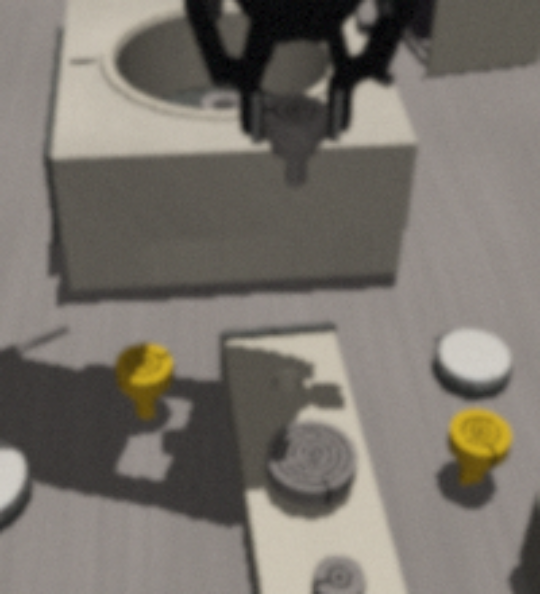

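Emit:
{"op": "drive_tool", "data": {
  "series": [
    {"travel": [-0.006,0.04,0],"twist": 0.1},
    {"travel": [-0.006,0.065,0],"twist": 0.18},
    {"travel": [-0.006,0.08,0],"twist": 0.18},
    {"travel": [-0.006,0.08,0],"twist": 0.18},
    {"travel": [-0.006,0.08,0],"twist": 0.18},
    {"travel": [-0.006,0.08,0],"twist": 0.18},
    {"travel": [-0.006,0.08,0],"twist": 0.18},
    {"travel": [-0.006,0.065,0],"twist": 0.18},
    {"travel": [0,0.04,0],"twist": 0.1},
    {"travel": [0,0,0],"twist": 0},
    {"travel": [0,0,0],"twist": 0}
  ]
}}

```text
t: 7.68
eef_pos: [0.5275, 0.1861, 0.2441]
tool_rot: [[-0.927, 0.375, -0.017], [0.375, 0.927, -0.006], [0.013, -0.012, -1.0]]
ft_force: [-0.5, -0.4, -2.6]
grip_width: 0.493
```

Emit:
{"op": "drive_tool", "data": {
  "series": [
    {"travel": [-0.004,-0.002,0],"twist": 0},
    {"travel": [0,0,0],"twist": 0},
    {"travel": [0,0,0],"twist": 0}
  ]
}}

```text
t: 8.05
eef_pos: [0.5254, 0.1832, 0.2437]
tool_rot: [[-0.926, 0.378, -0.017], [0.378, 0.926, -0.006], [0.014, -0.012, -1.0]]
ft_force: [-0.2, 0.1, -3.3]
grip_width: 0.492
```

Run:
```python
from h import *
d=snap('side','side4.png');e=snap('top','top4.png');o=ctrl.get_obs();print(o['eef_pos'],o['tool_rot'],o['joint_pos'],o['ft_force'])
p=o['eef_pos']; print('tcp px',proj(d,p),'foot pred',proj(d,p-[0,0,.0326]),'spin',proj(d,[.525,.1853,.1]))
a=cv2.imread('pics/side4.png');cv2.imwrite('pics/s4z.png',cv2.resize(a[70:190,200:330],None,fx=5,fy=5))
```

```text
[0.52541464 0.18339913 0.24365129] [[-0.92563611  0.37801857 -0.01731356]
 [ 0.37816988  0.92571421 -0.00638392]
 [ 0.01361417 -0.01245665 -0.99982973]] [ 14.4992852   20.57304257  92.11504315  -0.11377472  68.36399119
 -53.24011724] [-0.54687492 -0.1011989  -2.85846647]
tcp px [261.69282963 116.25480845] foot pred [261.77901931 128.9768014 ] spin [261.85694934 168.09752515]
```

View pics/s4z.png

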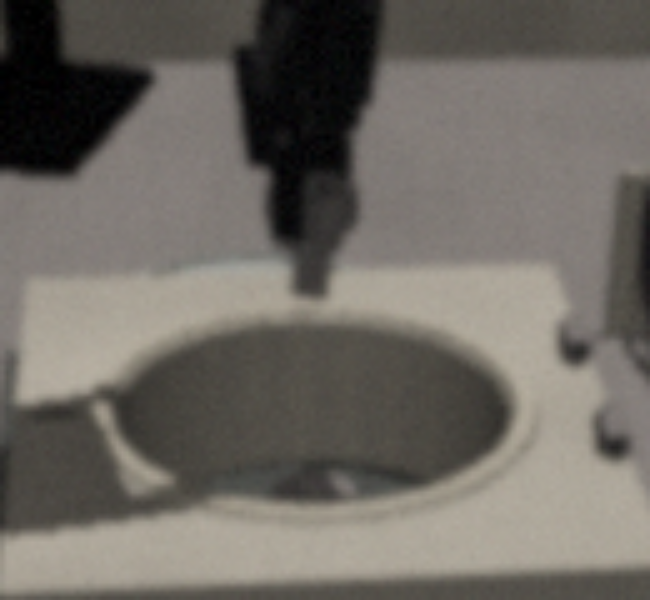

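View pics/top4.png

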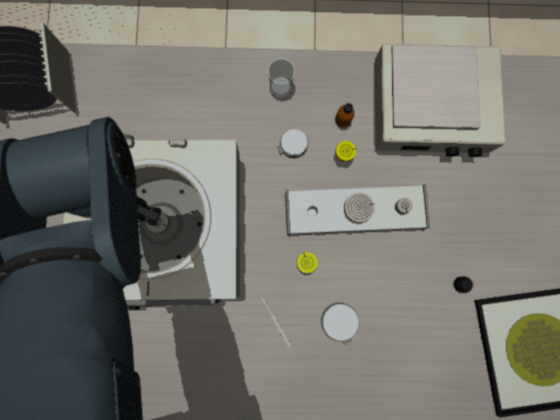

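The stem foot measures (262.4,128) px against a predicted (261.8,129), so it sits over the spindle as intended. The tool yaw has turned 67.7°. Descending to about 15 mm above the spindle face.

Emit:
{"op": "drive_tool", "data": {
  "series": [
    {"travel": [0,0.004,-0.05],"twist": 0},
    {"travel": [0,0,-0.06],"twist": 0},
    {"travel": [0,0,-0.06],"twist": 0},
    {"travel": [0,0,0],"twist": 0},
    {"travel": [0,0,0],"twist": 0},
    {"travel": [0,0,0],"twist": 0}
  ]
}}

```text
t: 8.9
eef_pos: [0.5271, 0.1857, 0.1599]
tool_rot: [[-0.925, 0.379, -0.012], [0.379, 0.925, -0.005], [0.009, -0.009, -1.0]]
ft_force: [-0.2, -0.7, -3.1]
grip_width: 0.489
```

Emit:
{"op": "drive_tool", "data": {
  "series": [
    {"travel": [-0.002,0,-0.02],"twist": 0},
    {"travel": [-0.002,0,-0.02],"twist": 0},
    {"travel": [0,0,0],"twist": 0},
    {"travel": [0,0,0],"twist": 0},
    {"travel": [0,0,0],"twist": 0}
  ]
}}

```text
t: 9.52
eef_pos: [0.5255, 0.1858, 0.1398]
tool_rot: [[-0.925, 0.379, -0.01], [0.379, 0.925, -0.004], [0.008, -0.008, -1.0]]
ft_force: [0.5, 0.5, -2.7]
grip_width: 0.491
```

Run:
```python
from h import *
d=snap('side','side5.png');e=snap('top','top5.png');o=ctrl.get_obs();print(o['eef_pos'],o['tool_rot'],o['ft_force'])
a=cv2.imread('pics/side5.png')[110:200,210:320];b=cv2.imread('pics/top5.png')[180:270,100:210]
cv2.imwrite('pics/s5z.png',cv2.resize(np.hstack([a,b]),None,fx=3.6,fy=3.6,interpolation=cv2.INTER_CUBIC))
```

```text
[0.52554072 0.18583082 0.13992879] [[-0.92547928  0.37867508 -0.00965851]
 [ 0.37872835  0.92549746 -0.00439142]
 [ 0.00727601 -0.00772212 -0.99994371]] [ 1.05168504  0.22656577 -2.51869387]
```

View pics/s5z.png

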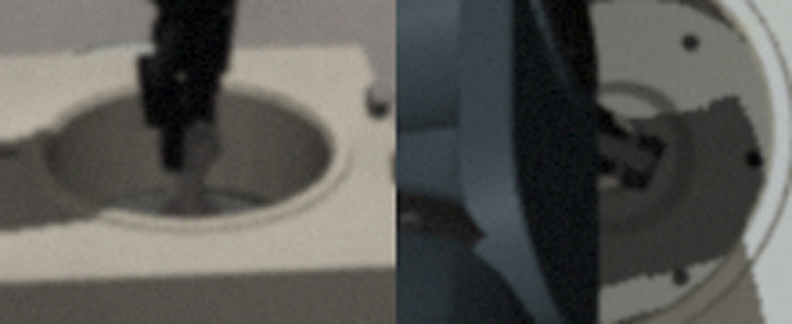

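Emit:
{"op": "drive_tool", "data": {
  "series": [
    {"travel": [0,0,-0.004],"twist": 0},
    {"travel": [0,0,-0.004],"twist": 0},
    {"travel": [0,0,-0.004],"twist": 0},
    {"travel": [0,0,-0.004],"twist": 0},
    {"travel": [0,0,0],"twist": 0}
  ]
}}

```text
t: 10.25
eef_pos: [0.5256, 0.1858, 0.1314]
tool_rot: [[-0.925, 0.379, -0.01], [0.379, 0.925, -0.004], [0.007, -0.008, -1.0]]
ft_force: [-0.1, -0.6, -3.0]
grip_width: 0.492
```

Foot at about 0.099, entering the cone with no contact force. Continuing in small steps.

Emit:
{"op": "drive_tool", "data": {
  "series": [
    {"travel": [0,0,-0.003],"twist": 0},
    {"travel": [0,0,-0.003],"twist": 0},
    {"travel": [0,0,0],"twist": 0}
  ]
}}

```text
t: 10.62
eef_pos: [0.5256, 0.1858, 0.1282]
tool_rot: [[-0.925, 0.379, -0.01], [0.379, 0.925, -0.004], [0.007, -0.008, -1.0]]
ft_force: [-1.1, -0.1, -2.9]
grip_width: 0.494
```

Emit:
{"op": "drive_tool", "data": {
  "series": [
    {"travel": [0,0,-0.002],"twist": 0},
    {"travel": [0,0,-0.002],"twist": 0},
    {"travel": [0,0,0],"twist": 0}
  ]
}}

```text
t: 11.0
eef_pos: [0.5257, 0.1858, 0.1262]
tool_rot: [[-0.925, 0.379, -0.009], [0.379, 0.925, -0.004], [0.007, -0.008, -1.0]]
ft_force: [0.2, -0.2, -1.9]
grip_width: 0.489
```

Emit:
{"op": "drive_tool", "data": {
  "series": [
    {"travel": [0,0,-0.002],"twist": 0},
    {"travel": [0,0,0],"twist": 0}
  ]
}}

```text
t: 11.25
eef_pos: [0.5257, 0.1858, 0.1251]
tool_rot: [[-0.925, 0.379, -0.009], [0.379, 0.925, -0.004], [0.007, -0.007, -1.0]]
ft_force: [0.7, -0.4, -2.2]
grip_width: 0.489
```

Emit:
{"op": "drive_tool", "data": {
  "series": [
    {"travel": [0,0,-0.003],"twist": 0},
    {"travel": [0,0,-0.003],"twist": 0},
    {"travel": [0,0,0],"twist": 0}
  ]
}}

```text
t: 11.62
eef_pos: [0.5256, 0.1859, 0.1219]
tool_rot: [[-0.925, 0.379, -0.009], [0.379, 0.926, -0.004], [0.007, -0.008, -1.0]]
ft_force: [0.3, 0.4, -2.7]
grip_width: 0.492
```

There is no contact force and the foot is about 10.7 mm below the face, so the flat matched straight away. Continuing down.

Emit:
{"op": "drive_tool", "data": {
  "series": [
    {"travel": [0,0,-0.004],"twist": 0},
    {"travel": [0,0,-0.004],"twist": 0},
    {"travel": [0,0,-0.004],"twist": 0},
    {"travel": [0,0,0],"twist": 0}
  ]
}}

```text
t: 12.12
eef_pos: [0.5256, 0.1858, 0.1153]
tool_rot: [[-0.925, 0.379, -0.01], [0.379, 0.926, -0.004], [0.007, -0.008, -1.0]]
ft_force: [0.1, -1.0, -2.1]
grip_width: 0.495
```

Emit:
{"op": "drive_tool", "data": {
  "series": [
    {"travel": [0,0,-0.004],"twist": 0},
    {"travel": [0,0,-0.004],"twist": 0},
    {"travel": [0,0,-0.003],"twist": 0},
    {"travel": [0,0,0],"twist": 0}
  ]
}}

```text
t: 12.62
eef_pos: [0.5256, 0.1858, 0.1095]
tool_rot: [[-0.925, 0.379, -0.009], [0.379, 0.926, -0.004], [0.007, -0.008, -1.0]]
ft_force: [-0.9, 0.1, -2.2]
grip_width: 0.491
```

Emit:
{"op": "drive_tool", "data": {
  "series": [
    {"travel": [0,0,-0.002],"twist": 0},
    {"travel": [0,0,-0.002],"twist": 0},
    {"travel": [0,0,0],"twist": 0}
  ]
}}

```text
t: 13.0
eef_pos: [0.5257, 0.1859, 0.1074]
tool_rot: [[-0.925, 0.379, -0.009], [0.379, 0.925, -0.004], [0.007, -0.008, -1.0]]
ft_force: [-0.0, 0.2, -2.0]
grip_width: 0.491
```

Emit:
{"op": "drive_tool", "data": {
  "series": [
    {"travel": [0,0,-0.0015],"twist": 0},
    {"travel": [0,0,0],"twist": 0}
  ]
}}

```text
t: 13.25
eef_pos: [0.5258, 0.1859, 0.1068]
tool_rot: [[-0.925, 0.379, -0.009], [0.379, 0.926, -0.004], [0.007, -0.007, -1.0]]
ft_force: [-0.0, -1.1, -0.5]
grip_width: 0.492
```

Emit:
{"op": "drive_tool", "data": {
  "series": [
    {"travel": [0,0,-0.0015],"twist": 0},
    {"travel": [0,0,0],"twist": 0}
  ]
}}

```text
t: 13.5
eef_pos: [0.5258, 0.1859, 0.1068]
tool_rot: [[-0.925, 0.379, -0.009], [0.379, 0.926, -0.004], [0.007, -0.007, -1.0]]
ft_force: [-1.5, 0.1, -0.1]
grip_width: 0.491
```

It is resting at TCP z 0.1068 (predicted home 0.1066) with about 3 N of contact. Now turning it back gently, in batches.

Emit:
{"op": "drive_tool", "data": {
  "series": [
    {"travel": [0,0,0],"twist": -0.04},
    {"travel": [0,0,0],"twist": -0.06},
    {"travel": [0,0,0],"twist": -0.06},
    {"travel": [0,0,0],"twist": 0}
  ]
}}

```text
t: 14.0
eef_pos: [0.526, 0.1863, 0.1068]
tool_rot: [[-0.867, 0.499, -0.009], [0.499, 0.867, -0.002], [0.006, -0.006, -1.0]]
ft_force: [-0.7, -0.5, 0.5]
grip_width: 0.494
```

Emit:
{"op": "drive_tool", "data": {
  "series": [
    {"travel": [0,0,0],"twist": -0.07},
    {"travel": [0,0,0],"twist": -0.08},
    {"travel": [0,0,0],"twist": -0.08},
    {"travel": [0,0,0],"twist": -0.08},
    {"travel": [0,0,0],"twist": -0.08},
    {"travel": [0,0,0],"twist": 0}
  ]
}}

```text
t: 14.75
eef_pos: [0.5266, 0.1863, 0.1067]
tool_rot: [[-0.672, 0.74, -0.007], [0.74, 0.672, 0.0], [0.005, -0.005, -1.0]]
ft_force: [-0.8, -0.5, -0.1]
grip_width: 0.49
```

Emit:
{"op": "drive_tool", "data": {
  "series": [
    {"travel": [-0.001,0,0],"twist": -0.07},
    {"travel": [-0.001,0,0],"twist": -0.08},
    {"travel": [0,0,0],"twist": -0.08},
    {"travel": [0,0,0],"twist": -0.08},
    {"travel": [0,0,0],"twist": -0.08},
    {"travel": [0,0,0],"twist": 0}
  ]
}}

```text
t: 15.5
eef_pos: [0.5268, 0.1861, 0.1067]
tool_rot: [[-0.42, 0.907, -0.004], [0.907, 0.42, 0.002], [0.003, -0.003, -1.0]]
ft_force: [-1.7, -0.6, -0.5]
grip_width: 0.488
```

Run:
```python
from h import *
o=ctrl.get_obs();print(o['eef_pos'],o['tool_rot'],o['ft_force'],o['ft_torque'])
```

```text
[0.52676925 0.1860826  0.10674158] [[-0.4204831   0.90729097 -0.00412913]
 [ 0.90729496  0.42049195  0.00153983]
 [ 0.00313334 -0.00309887 -0.99999029]] [-1.66608063 -0.57372681 -0.47534208] [-0.15324719  0.12519764  0.02178022]
```

Emit:
{"op": "drive_tool", "data": {
  "series": [
    {"travel": [-0.001,0,0],"twist": -0.08},
    {"travel": [-0.001,0,0],"twist": -0.08},
    {"travel": [0,0,0],"twist": -0.08},
    {"travel": [0,0,0],"twist": -0.08},
    {"travel": [0,0,0],"twist": -0.08},
    {"travel": [0,0,0],"twist": -0.05},
    {"travel": [0,0,0],"twist": 0},
    {"travel": [0,0,0],"twist": 0}
  ]
}}

```text
t: 16.5
eef_pos: [0.5269, 0.1858, 0.1067]
tool_rot: [[-0.091, 0.996, -0.001], [0.996, 0.091, 0.002], [0.002, -0.0, -1.0]]
ft_force: [-1.1, -0.7, 0.6]
grip_width: 0.491
```

Run:
```python
from h import *
d=snap('side','side6.png');e=snap('top','top6.png');o=ctrl.get_obs();print(o['eef_pos'],o['tool_rot'],o['ft_force'],o['ft_torque'])
a=cv2.imread('pics/side6.png')[110:200,210:320];b=cv2.imread('pics/top6.png')[180:270,100:210]
cv2.imwrite('pics/s6z.png',cv2.resize(np.hstack([a,b]),None,fx=3.6,fy=3.6,interpolation=cv2.INTER_CUBIC))
```

```text
[0.52690484 0.18578644 0.10671536] [[-9.04742866e-02  9.95898573e-01 -6.60083238e-04]
 [ 9.95897064e-01  9.04753445e-02  1.80294473e-03]
 [ 1.85527134e-03 -4.94254820e-04 -9.99998157e-01]] [-0.23370821  0.27841645  1.30941305] [-0.17229208  0.16490139  0.05958479]
```

View pics/s6z.png

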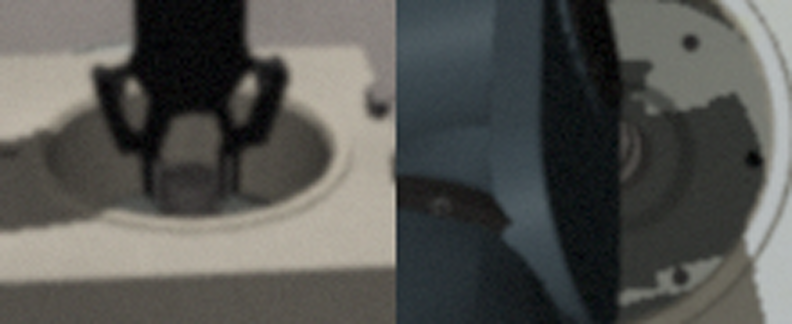

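The tool yaw is now 5.2°, which puts the chuck within a degree or so of the mark. Releasing, rising clear and moving aside to look.

Emit:
{"op": "drive_tool", "data": {
  "series": [
    {"travel": [0,0,0],"twist": 0},
    {"travel": [0,0,0],"twist": 0},
    {"travel": [0,0,0],"twist": 0},
    {"travel": [0,0,0],"twist": 0},
    {"travel": [0,0,0],"twist": 0},
    {"travel": [0,0,0],"twist": 0}
  ],
  "jaw": 1
}}

```text
t: 17.35
eef_pos: [0.5273, 0.186, 0.1068]
tool_rot: [[-0.092, 0.996, 0.0], [0.996, 0.092, 0.002], [0.002, 0.0, -1.0]]
ft_force: [0.0, 0.6, 0.6]
grip_width: 0.999
```

Emit:
{"op": "drive_tool", "data": {
  "series": [
    {"travel": [0,0,0.02],"twist": 0},
    {"travel": [0,0,0.04],"twist": 0},
    {"travel": [0,0,0.06],"twist": 0},
    {"travel": [0,0,0.08],"twist": 0},
    {"travel": [0,0,0.06],"twist": 0},
    {"travel": [0,-0.05,0],"twist": 0},
    {"travel": [0,-0.1,0],"twist": 0},
    {"travel": [0,-0.1,0],"twist": 0},
    {"travel": [0,-0.1,0],"twist": 0},
    {"travel": [0,-0.1,0],"twist": 0},
    {"travel": [0,-0.1,0],"twist": 0},
    {"travel": [0,0,0],"twist": 0},
    {"travel": [0,0,0],"twist": 0}
  ]
}}

```text
t: 18.98
eef_pos: [0.5263, -0.0967, 0.2506]
tool_rot: [[-0.093, 0.996, 0.01], [0.996, 0.093, 0.002], [0.001, 0.01, -1.0]]
ft_force: [0.0, 0.2, 0.2]
grip_width: 1.001
```

Run:
```python
from h import *
d=snap('side','side7.png');e=snap('top','top7.png');o=ctrl.get_obs();print(o['eef_pos'],o['tool_rot'],o['ft_force'])
b=cv2.imread('pics/top7.png')
a=cv2.resize(b[197:247,127:187],None,fx=10,fy=10,interpolation=cv2.INTER_CUBIC)
cv2.imwrite('pics/t7z.png',cv2.convertScaleAbs(a,alpha=1.4))
```

```text
[ 0.52637221 -0.09618237  0.25049059] [[-0.09437717  0.99549151  0.00946626]
 [ 0.99553572  0.0943608   0.00216272]
 [ 0.00125973  0.00962811 -0.99995286]] [-0.05420106 -0.09297866 -0.29462644]
```

View pics/t7z.png

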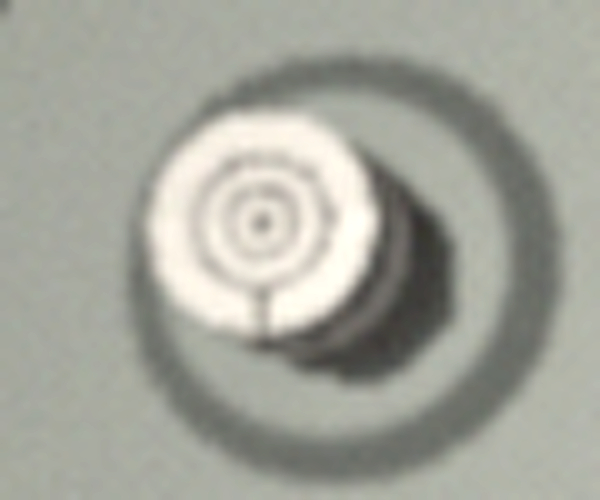

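View pics/top7.png

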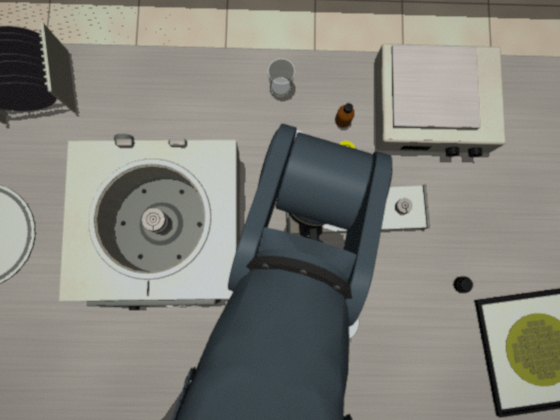

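View pics/side7.png

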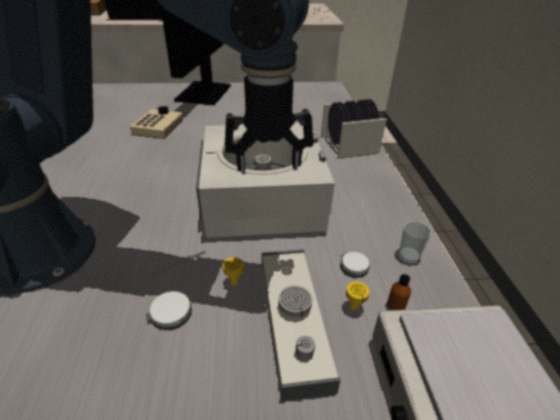

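The chuck sits in the spindle with its index line straight down in the image, from the centre at about (153,219) to the line at about (153.5,229). The other chucks are still standing. Next I'll measure the pose and refine the coater's yaw.

Run:
```python
from h import *
d=load('top7')
f=lambda x,y:(127+(x+.5)/10-.5,197+(y+.5)/10-.5)
C=ray(d,*f(262,222),.128);L=ray(d,*f(265,318),.128);v=L-C
print('C',C,'line',np.degrees(np.arctan2(v[1],v[0])))
im=d['image'][197:247,127:187].astype(int); m=((im[...,0]-im[...,2]>5)&(im[...,0]>115)).astype(np.uint8)
cs,_=cv2.findContours(m,cv2.RETR_EXTERNAL,cv2.CHAIN_APPROX_NONE);c=max(cs,key=len);e=cv2.fitEllipse(c);print(e)
E=ray(d,e[0][0]+127,e[0][1]+197,.128);print('ell',E)
g=cv2.cvtColor(d['image'],cv2.COLOR_RGB2GRAY).astype(float)
# dark-weighted line centroid rows on disc
for y in range(225,231):
    w=np.clip(np.median(g[y,146:161])-g[y,150:157],0,None);print(y,g[y,146:161].astype(int))
# mark centroids
w=np.clip(150-g[281:295,143:154],0,None);ys,xs=np.mgrid[281:295,143:154]
cx=(w*xs).sum(1)/w.sum(1);k=np.polyfit(ys[:,0],cx,1);print(cx)
A=ray(d,np.polyval(k,282),282,.15);B=ray(d,np.polyval(k,293),293,.15);u=B-A;print('markdir',np.degrees(np.arctan2(u[1],u[0])),A,B)
M=(A+B)/2; 
for S in([.525,.1853],E[:2],[.5257,.1858]):
    q=M[:2]-S; print('axis->mark',np.degrees(np.arctan2(q[1],q[0])),np.hypot(*q))
# housing right & front edges at z=.15
cu=cv2.Canny(d['image'],60,150)
for nm,pts in(('right',[(y,225+np.argmin(np.diff(g[y,225:250]))+.5) for y in range(150,290,5)]),):
    P=np.array([ray(d,x,y,.15)[:2] for y,x in pts]);k=np.polyfit(P[:,0],P[:,1],1);r=P[:,1]-np.polyval(k,P[:,0]);ok=abs(r)<.003;k=np.polyfit(P[ok,0],P[ok,1],1);print(nm,np.degrees(np.arctan(k[0])),ok.sum(), np.polyval(k,.525))
```

```text
C [0.52597066 0.18532102 0.128     ] line -174.93043207857042
((30.38593292236328, 23.170490264892578), (25.309072494506836, 34.5443115234375), 92.82670593261719)
ell [0.52341203 0.17633066 0.128     ]
225 [178 177 168 156 150 148 145 138 145 153 165 178 181 182 180]
226 [175 179 177 176 170 159 132 119 158 177 179 181 181 180 169]
227 [167 175 175 176 179 173 146 132 173 180 180 180 174 166 129]
228 [146 162 175 175 174 173 146 133 174 176 177 166 148 121  77]
229 [123 136 150 148 155 162 145 129 159 150 142 123  87  66  68]
230 [123 122 118 118 121 125 115 100 113  97  81  66  58  62  75]
[148.04761905 147.88043478 147.87755102 147.88888889 147.84210526
 147.89215686 147.88888889 147.77165354 147.64788732 147.55147059
 147.43548387 147.38235294 147.39325843 147.45205479]
markdir -179.52663181585427 [0.40643306 0.18155447 0.15      ] [0.38659885 0.1813906  0.15      ]
axis->mark -178.2936974931249 0.12854104030907124
axis->mark 177.6796240249143 0.12700021070679382
axis->mark -178.08139858770954 0.12925650532355884
right 0.5099197845044096 17 0.026900460991434408
```

Run:
```python
from h import *
d=load('top7'); g=cv2.cvtColor(d['image'],cv2.COLOR_RGB2GRAY)
s=cv2.resize(g[197:247,127:187],None,fx=8,fy=8,interpolation=cv2.INTER_CUBIC)
m=(s>150).astype(np.uint8);cs,_=cv2.findContours(m,cv2.RETR_EXTERNAL,cv2.CHAIN_APPROX_NONE);c=max(cs,key=len);h=cv2.convexHull(c)
(x,y),ax,an=cv2.fitEllipse(h);print(x,y,ax,an)
cx,cy=127+(x+.5)/8-.5,197+(y+.5)/8-.5
print('centre px',cx,cy,'dia mm',np.array(ax)/8/461*.88*1000)
C=ray(d,cx,cy,.128);print(C)
for yy in(226,227,228):
    r=g[yy,150:156].astype(float);w=np.clip(174-r,0,None);lx=(w*np.arange(150,156)).sum()/w.sum()
    L=ray(d,lx,yy,.128)-C;print(yy,lx,np.degrees(np.arctan2(L[1],L[0])),np.hypot(*L[:2]))
```

```text
208.9645233154297 177.75460815429688 (169.58489990234375, 179.9865264892578) 49.8018913269043
centre px 152.6830654144287 218.7818260192871 dia mm [40.46494358 42.94689352]
[0.52590665 0.18544502 0.128     ]
226 152.4848484848485 -178.24346149764835 0.01390760773394314
227 152.59722222222223 -177.281562395681 0.015834367801012633
228 152.57142857142858 -177.3756567973399 0.01775474166528945
```

The index line points to -177.5° ±1° and the mark lies at -178.2° to -179.5°, so they agree within about 2°. The disc centre is within 1 mm of the spindle axis. Handing in.

Run:
```python
from h import *
a=load('side0')['image'].astype(int);b=load('side7')['image'].astype(int)
print('large/small diff',abs(a-b)[285:318,275:315].mean(),abs(a-b)[333:360,292:318].mean())
o=ctrl.get_obs();print(o['t'],abs(o['qvel']).max()); print(order.hand_in())
```

```text
large/small diff 14.695959595959597 15.295346628679962
19.075 0.5047247416900391
the job is handed in; nothing more can be done
None
```

I fitted the medium chuck to the spin coater, turned it to the front mark, let go and handed the job in at about 19 s. No verdict was reported.

- **Seating:** The stem's flat matched the D bore on the first approach, so I did not need to search for it. The chuck came to rest at tool height 0.1068 m (0.1066 m predicted for fully home), with a push of about 3 N. The largest net force between moves was about 5 N, including the chuck's weight.
- **Alignment:** After release, the top view put the index line at -177.5° ±1°. The mark measured -178.3° by position and -179.5° by its own direction. That puts the line about 1–2° off, against the 8° allowed. A first, rougher reading of the line gave -175°, still within tolerance. The disc centre is within about 1 mm of the spindle axis.
- **Other chucks:** In the last side view the large and small chucks stand in the rack at the same pixels as before.
- **Checks that were not clean:**
    - A first ellipse fit of the disc took in the hub and gave a false centre, so I redid it.
    - A before/after brightness comparison around the other two chucks showed a mean difference of about 15 grey levels in both areas. I put this down to image noise and the arm's shadow but did not investigate it. I handed in in the same step.
    - The large chuck was hidden by the arm in the last top view, so only the side view confirms it.

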